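Feed the loaded carrier into the assembly station and latch it

TASK

Push the loaded dark carrier along the track with a fingertip, from the loading end towards the end stop, until it drops into its locating notches and its top lies flush with the guide rails; then push the red post to swing the latch all the way across, over the carrier. Pick nothing up: the carrier stays down on its track, the connector shells stay in their nests, and the other loose things on the bench stay where they are.

Things in the scene. Friction and masses are not known exactly. Their poses are not given: they have to be found in the camera images.
- track: fixed transfer track: dark base plate 210 x 440 x 12 mm, two aluminium guide rails along own y (24 mm wide, 43 mm high, 123 mm apart inside), inside each a white slide strip 25 mm wide, its top 30 mm above the bench. Origin: centre of the underside. Own +y = feed direction, loading end to end stop (its front 205 mm from the origin, 48 mm high); own -x = near side, towards the robot
- trough (a point): point on the floor of the open trough between the slide strips, 12 mm above the bench, on the track's centre line at its open loading end; the trough is 72 mm wide and runs under the carrier to the end stop
- station (a point): where the carrier's origin lies once it is home: on the track's centre line, 90 mm from the track's origin along own +y, 25 mm above the bench. There the strips have four square notches, 5 mm deep, 14 mm long, staggered so that the carrier's feet fit them at this place only. Yellow lines on the guide rails mark the two edges of the seated carrier
- carrier: loose dark grey carrier board, 120 mm across the track, 130 along, 10 thick, 0.3 to 0.65 kg, on four feet 8 mm high and 10 mm long. Origin: its centre at the soles of the feet: 30 mm above the bench while sliding (top 5 mm proud of the rails), 25 home in the notches (top flush). Axes parallel to the track's; play 1.5 mm each side between the rails, 2 mm each way along them when home
- carrier_rear (a point): middle of the carrier's rear edge, on the loading side, 65 mm behind its origin, at half the board's thickness (43 mm above the bench while sliding, 38 home); the edge is free, 8 mm above the strips. A push of 1 to 5 N here slides the carrier; it rises sharply when the feet have dropped and meet the notch walls
- latch (a joint): swing latch on the near guide rail, vertical pivot, in rad: 0 = bar along the rail, pointing in the feed direction; negative = swung outwards (stop at -0.7); positive = swung clockwise seen from above, in over the track; 1.571 = square across the carrier, at its stop. Stays where left; about 1 N at the post turns it
- latch_pivot (a point): pivot of the latch, at the underside of its bar, 45 mm above the bench, 45 mm further along the feed direction than the station, 73.5 mm to the near side of the centre line; its bolt head reaches 56 mm above the bench. The bar, 15 mm wide and 6 thick, passes 2 mm over a seated carrier and is blocked by one that is not down
- latch_post (a point): middle of the red upright post at the end of the latch bar, 50 mm from the pivot: 12 mm thick, from 51 to 71 mm above the bench
- shell_a: metal connector shell with black insert, 30 x 12 x 13 mm, loose in a 5 mm deep nest of the carrier; stands 8 mm above the carrier's top. Origin: centre of its underside, in its nest at own x -27, y -40 mm of the carrier
- nest0 (a point): floor of the nest of shell_a, on the carrier
- shell_b: metal connector shell with black insert, 30 x 12 x 13 mm, loose in a 5 mm deep nest of the carrier; stands 8 mm above the carrier's top. Origin: centre of its underside, in its nest at own x +27, y -40 mm of the carrier
- nest1 (a point): floor of the nest of shell_b, on the carrier
- shell_c: metal connector shell with black insert, 30 x 12 x 13 mm, loose in a 5 mm deep nest of the carrier; stands 8 mm above the carrier's top. Origin: centre of its underside, in its nest at own x +27, y -12 mm of the carrier
- nest3 (a point): floor of the nest of shell_c, on the carrier
- shell_d: metal connector shell with black insert, 30 x 12 x 13 mm, loose in a 5 mm deep nest of the carrier; stands 8 mm above the carrier's top. Origin: centre of its underside, in its nest at own x -27, y +16 mm of the carrier
- nest4 (a point): floor of the nest of shell_d, on the carrier
- spare_shell: spare connector shell like the four on the carrier, 30 x 12 x 13 mm, lying on the bench on the far side of the track
- screwdriver: yellow-handled screwdriver, 150 mm long along its own x, handle 26 mm thick, lying on the near side of the track by its loading half
- pot_a: low round white screw-top pot, 57 mm across, 28 mm high, on the far side of the track; origin: centre of its underside
- pot_b: a second such pot
- caliper: steel vernier caliper, 235 mm long along its own x, 8 mm high, lying on the bench to the left of the track
- tub: white round lidded tub, 76 mm across, 87 mm high, on the left; origin: centre of its underside
There are look-alikes about, which are no part of the job. Leave any purple look-alike of the carrier alone.

How it is judged:
By the outcome, as a careful person would: the job done as asked, in the order asked, and still so for the second after the job is handed in, with the robot touching nothing.
It also fails if it takes over 48 s, if anything falls off the work surface, if the arm or the gripper's body presses on something with over 40 N, if the wrist force passes 120 N, or if a joint passes its speed limit or range.

ROBOT

A 7-joint arm with a two-finger parallel gripper is mounted at the origin on the work surface. World frame = base frame: x ahead of the robot, y to its left, z up, the work surface at z = 0. Lengths are in m, angles in rad, forces in N, time in s.
With the tool pointing down it reaches from about 0.425 to 1.025 m from the base axis. Payload 9.4 kg.
Tool frame: the origin (TCP) lies at the very end of the fingers, on their centre line; the grasp point (between the pads) lies env.grip_point_offset behind it (env.grip_point_offset is the distance from the TCP to the grasp point, in m); z points along the fingers, y is the line along which they close (so a half turn about z gives the same grasp; the last joint's range is limited). The gripper opens to 93 mm and grips with 3 to 60 N. Pads are 15 mm wide; open, the fingers measure 128 mm over their backs; the gripper's body (75 mm by 188 mm) begins 65 mm behind the grasp point.
Start: joints at [1.069, 0.599, -0.003, 1.599, 0.002, 0.943, -0.08], TCP at [0.299, -0.661, 0.183] pointing down, gripper open.
Joint ranges: [-2.57, 2.57], [-0.35, 1.97], [-1.29, 1.29], [0.11, 2.56], [-1.05, 4.19], [0.11, 1.86], [-2.63, 2.63]. Speed limits (rad/s): [2.22, 2.22, 3.01, 3.01, 3.14, 3.14, 3.14].

INTERFACE

Orientations are given as a unit quaternion [w, x, y, z].
In Python, from rig import env gives the robot as it stands. The module is installed in compiled form; this text tells all that it offers.
- The arm moves only by the tool servo_tool, never from a script. Its argument "moves" is one flat list of numbers, 7 for each row, row after row: the turn, a rotation vector about the tool's x, y, z in rad, then the shift along the tool's x, y, z in mm, then the finger opening in mm, from 0 to 93. In form: [ax, ay, az, dx, dy, dz, gripper, ax, ay, az, dx, dy, dz, gripper, ...]. A call has exactly 10 rows; each row is the pose to reach, as a shift and turn from the pose commanded when the call began, along the tool's axes at that moment; what a row does not reach only later rows make up. A row lasts 1/10 s, in which the tool goes at most 50 mm and 8.59 degrees, less where a joint would pass 70% of its speed; a pose out of reach is approached as far as the arm can. A call with a gripper value outside its range is refused whole. The fingers move at their own pace and stop on an object; the grip force is fixed at half the most. Time passes only in rows, so rows that repeat a pose let the fingers close, or fill a call up. It gives the time, the measured TCP pose, the force, the opening and the grip force at its end, in the units of the state.
- env.observe(): the state, without advancing time (a new reading comes with each control period).
- env.read_camera(name): name is "side" or "top"; returns a dict with "color" (384x512x3 uint8, blue, green, red), "camera_matrix" (3x3 intrinsics, pixels), "k1" (the pictures are not rectified: a ray, as slopes to the right and down, at radius r is drawn at 1 + k1 r^2 times it, then the intrinsics apply), "T" (4x4, takes a point from camera to world coordinates). Camera axes: x right, y up, looking along -z (the intrinsics and any distortion apply to the point x, -y, -z); pixel columns grow to the right and rows downward; lengths in m; the calibration is good to about 2 mm. A picture is of the moment at which its call begins. There is no depth.
- env.finish_job(): hands the job in; it is judged then, once.
The state is a dict: "time": time; "joints": joint angles; "joint_velocities": joint speeds; "tau": joint torques, N m; "tcp_pos": TCP position; "orientation": TCP orientation; "force": force on the tool from outside, world axes, zero at the start; "ft_torque": the same for the moment, N m; "gripper_width": finger opening in m; "finger_force": force on a finger pad.
Only numpy, scipy, OpenCV 4.12 (cv2) and the standard library are available. Lean on these libraries where they do the work, as an engineer would, in place of code of your own. Each camera call takes 0.05 s, during which the arm holds its last target. There are 200 camera calls.

## Working session

There is one attempt and no reset: what is moved stays moved. The work goes in short steps, Python scripts to look and compute and a tool call to move; the robot and the scene stay as the last step left them, time stands still between calls to the robot, and variables do not carry over. Pictures are saved under pics/ and viewed, at most 10 in all, crops included, and the job is handed in when it is done.

Besides the shell and the picture viewer there is one more tool, called after ">>>" in YAML: its name, and indented under it one key for each argument. servo_tool: Moves the arm, as the interface text tells. Its arguments: {"type":"object","properties":{"moves":{"type":"array","items":{"type":"number"}}},"required":["moves"]}

```bash
mkdir -p pics; cat > h.py <<'E'
import numpy as np, cv2
from rig import env
def shot(n,f):
    r=env.read_camera(n); cv2.imwrite(f'pics/{f}.png',r['color']); np.savez(f'pics/{f}.npz',K=r['camera_matrix'],k=r['k1'],T=r['T']); return r
def load(f):
    z=np.load(f'pics/{f}.npz'); return z['K'],float(z['k']),z['T']
def ray(f,u,v):
    K,k,T=load(f); p=cv2.undistortPoints(np.array([[[u,v]]],float),K,np.array([k,0,0,0,0.]))[0,0]
    return T[:3,3],T[:3,:3]@np.array([p[0],-p[1],-1])
def atz(f,u,v,z):
    o,d=ray(f,u,v); return o+d*(z-o[2])/d[2]
def proj(f,P):
    K,k,T=load(f); c=(np.atleast_2d(P)-T[:3,3])@T[:3,:3]; c=c*[1,-1,-1]
    return cv2.projectPoints(c,np.zeros(3),np.zeros(3),K,np.array([k,0,0,0,0.]))[0][:,0]
def tri(f1,p1,f2,p2):
    o1,d1=ray(f1,*p1);o2,d2=ray(f2,*p2)
    s=np.linalg.lstsq(np.c_[d1,-d2],o2-o1,rcond=None)[0]; a=o1+d1*s[0];b=o2+d2*s[1]
    return (a+b)/2,np.linalg.norm(a-b)
E
python3 - <<'E'
from h import *
for n in('side','top'):
    r=shot(n,n+'0'); print(n,r['T'].round(3).tolist(),r['camera_matrix'].round(1).tolist(),r['k1'])
    cv2.imwrite(f'pics/{n}0b.png',cv2.resize(r['color'],(800,600),interpolation=cv2.INTER_CUBIC))
s=env.observe();print(s['tcp_pos'],s['orientation'],s['time'],s['force'],env.grip_point_offset)
E
```

```text
side [[-0.843, 0.366, -0.394, 0.039], [-0.538, -0.6, 0.592, 0.79], [-0.02, 0.711, 0.703, 0.936], [0.0, 0.0, 0.0, 1.0]] [[475.3, 0.0, 257.7], [0.0, 475.3, 180.9], [0.0, 0.0, 1.0]] -0.13336119674923205
top [[-0.024, 0.975, -0.221, 0.282], [-1.0, -0.022, 0.01, 0.069], [0.005, 0.222, 0.975, 1.145], [0.0, 0.0, 0.0, 1.0]] [[419.7, 0.0, 259.2], [0.0, 419.7, 190.0], [0.0, 0.0, 1.0]] 0.010434007585124985
[ 0.29855173 -0.66014197  0.18195091] [-6.48005211e-04  9.77524841e-01  2.10819161e-01 -2.17495230e-04] 0.1 [ 0.16942674 -0.24298048 -0.71257125] 0.0188
```

View pics/side0b.png

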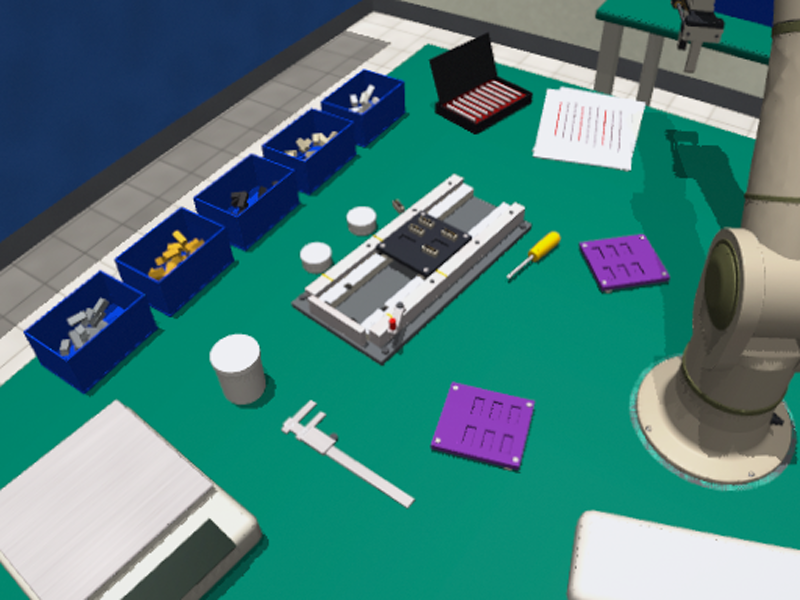

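View pics/top0b.png

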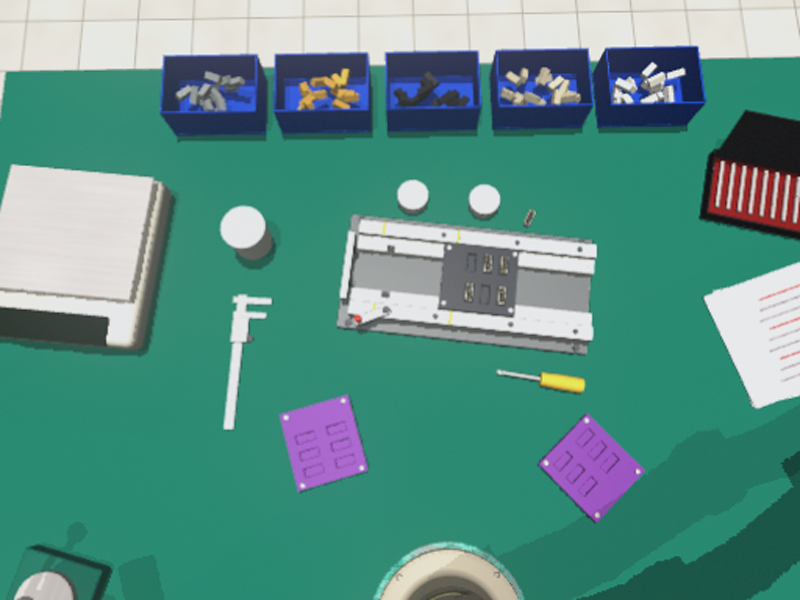

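The side view shows the dark carrier at about (425,243) on the track, the end stop at lower left and the red post at (393,322). The top view shows the carrier at (480,278), the end stop at (347,265), the red post at (356,319) and the purple look-alikes at (325,443) and (592,467). Only the dark board on the track fits the carrier. I'll enlarge both views to confirm and measure.

```bash
python3 - <<'E'
import cv2
for n,(x,y,w,h) in {'top':(210,130,180,105),'side':(180,105,165,130)}.items():
    c=cv2.imread(f'pics/{n}0.png')[y:y+h,x:x+w]; s=min(800/w,600/h); s=int(s*2)/2
    print(n,s); cv2.imwrite(f'pics/{n}0c.png',cv2.resize(c,None,fx=s,fy=s,interpolation=cv2.INTER_CUBIC))
E
```

```text
top 4.0
side 4.5
```

View pics/top0c.png

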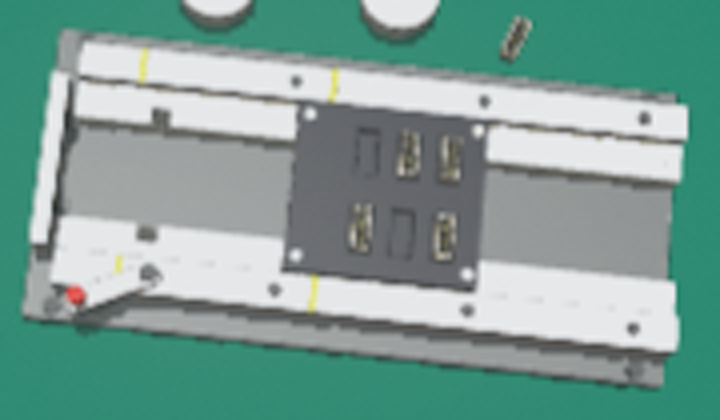

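View pics/side0c.png

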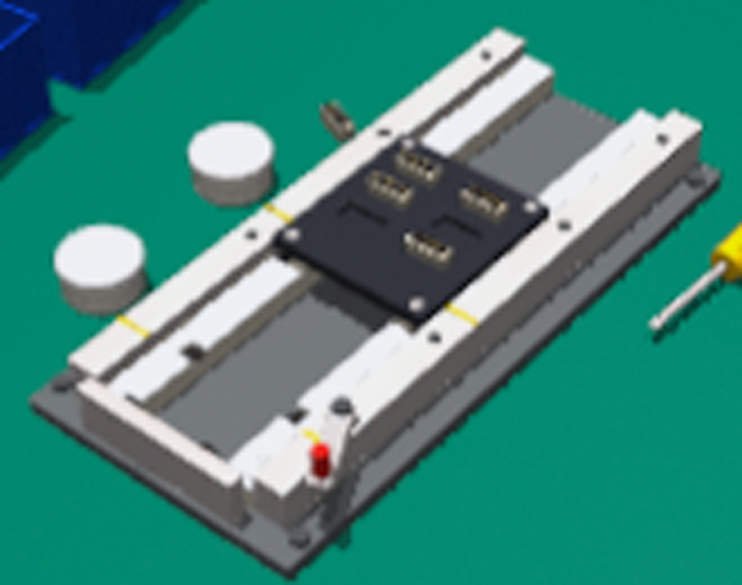

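The crops confirm the dark carrier with four shells: 4 light shells, 2 empty nests. Its corners in the top crop are (302,102), (490,122), (472,290) and (283,270). The latch pivot is at (150,270), and the red post at (76,295) is swung slightly outwards. Now I'll fit the poses.

```bash
cat > fit.py <<'E'
from h import *
from scipy.optimize import least_squares
T=lambda p:((p[0]+.5)/4-.5+210,(p[1]+.5)/4-.5+130)
S=lambda p:((p[0]+.5)/4.5-.5+180,(p[1]+.5)/4.5-.5+105)
tr=[('top0',T,[(62,32),(22,320),(660,388),(143,65),(335,85),(314,294),(150,270)],
 [(105,220,12),(-105,220,12),(-105,-220,12),(73.5,155,43),(73.5,25,43),(-73.5,25,43),(-73.5,135,56)]),
('side0',S,[(30,403),(290,578),(720,175),(133,327),(279,214),(462,315),(343,405)],
 [(105,220,12),(-105,220,12),(-105,-220,12),(73.5,155,43),(73.5,25,43),(-73.5,25,43),(-73.5,135,56)])]
cc=[(60,65,48),(60,-65,48),(-60,-65,48),(-60,65,48)]
ca=[('top0',T,[(302,102),(490,122),(472,290),(283,270)],cc),('side0',S,[(275,238),(405,138),(550,212),(415,325)],cc)]
def W(q,P):
    c,s=np.cos(q[2]),np.sin(q[2]); P=np.atleast_2d(P)/1000.
    return np.c_[q[0]+c*P[:,0]-s*P[:,1],q[1]+s*P[:,0]+c*P[:,1],P[:,2]]
def res(q):
    r=[]
    for f,g,px,P in tr: r.append(proj(f,W(q,P))-np.array([g(p) for p in px]))
    for f,g,px,P in ca: r.append(proj(f,W(q,np.array(P)+[0,q[3]*1000,0]))-np.array([g(p) for p in px]))
    return np.concatenate(r).ravel()
if __name__=='__main__':
    s=least_squares(res,[.65,-.05,0,0],loss='soft_l1');q=s.x
    print(q.round(4));print(s.fun.reshape(-1,2).round(1).tolist())
    np.save('q.npy',q)
    p,e=tri('top0',T((77,295)),'side0',S((321,460)));print('post',p.round(4),e)
    pv=W(q,(-73.5,135,45))[0];d=p-pv;print('pivot',pv,'r',np.hypot(*d[:2]),'angle',np.arctan2(d[0],d[1])+q[2])
    print('stop pt',W(q,[(0,90,25),(0,90-65,38)]), 'rear',W(q,(0,q[3]*1000-65,43)))
    for n,a,b in[('fr top corner',(283,270),(415,325)),('rear near',(472,290),(550,212)),('rear far',(490,122),(405,138))]:
        print(n,tri('top0',T(a),'side0',S(b)))
E
python3 fit.py
```

```text
[ 0.564  -0.0513 -0.1338 -0.0177]
[[-0.7, -0.9], [-0.5, -0.7], [0.6, -0.0], [0.1, 0.2], [-1.0, 0.3], [-0.8, 0.2], [-0.8, 0.7], [-0.2, -1.0], [0.1, -1.7], [1.2, -0.4], [0.9, -0.2], [0.3, 0.3], [0.3, 0.3], [0.3, -0.1], [-1.1, -0.7], [-0.7, -0.7], [0.6, 0.3], [-0.7, -0.0], [-0.6, -0.4], [-0.2, -1.0], [0.4, -0.6], [1.7, -0.9]]
post [0.4946 0.1384 0.0607] 0.0004022420877177934
pivot [0.50921573 0.09225226 0.045     ] r 0.04846340084259694 angle -0.4412170869943279
stop pt [[ 0.57605561  0.03784931  0.025     ]
 [ 0.56738438 -0.0265697   0.038     ]] rear [[ 0.55301022 -0.13335607  0.043     ]]
fr top corner (array([0.51447602, 0.00192948, 0.04057811]), np.float64(0.0046502977411992))
rear near (array([ 0.49446262, -0.12424533,  0.04618585]), np.float64(0.00034054368702476077))
rear far (array([ 0.61291897, -0.14405716,  0.04204573]), np.float64(0.0012324916531403314))
```

>>> servo_tool:
  moves: [0, 0, -0.1, 39, -31, 0, 0, 0, 0, -0.2, 78, -62, 0, 0, 0, 0, -0.3, 117, -94, 0, 0, 0, 0, -0.4, 156, -125, 0, 0, 0, 0, -0.5, 195, -156, 0, 0, 0, 0, -0.6, 234, -187, 0, 0, 0, 0, -0.7, 273, -219, 0, 0, 0, 0, -0.8, 312, -250, 0, 0, 0, 0, -0.9, 351, -281, 0, 0, 0, 0, -1.012, 390, -312, 0, 0]

```text
time: 1.1
tcp_pos: [0.526, -0.2137, 0.1827]
orientation: [-0.0, 0.752, 0.66, -0.0]
force: [0.7, -1.2, -0.5]
gripper_width: 0.0176
finger_force: 0.0
```

```bash
cat > go.py <<'E'
from h import *; from fit import W
import sys
from scipy.spatial.transform import Rotation as R
q=np.load('q.npy'); s=env.observe()
t=np.array(s['tcp_pos']); Rt=R.from_quat(np.roll(s['orientation'],-1)).as_matrix()
own=W([0,0,-q[2]],(t-[q[0],q[1],0])*1000)[0]*1000
print('t',s['time'],'tcp',t.round(4),'own',own.round(1),'F',np.round(s['force'],1),'w',s['gripper_width'],'Fown',(R.from_euler('z',-q[2]).apply(s['force'])).round(1))
print('ydir-angle',np.arctan2(Rt[1,1],Rt[0,1])-q[2],'tilt',Rt[:,2].round(3))
if len(sys.argv)>3:
    P=W(q,[float(a) for a in sys.argv[1:4]])[0]; print('tool shift mm',(Rt.T@(P-t)*1000).round(1))
E
python3 go.py 0 -120 90
```

```text
t 1.1 tcp [ 0.526  -0.2137  0.1827] own [ -16.1 -166.   182.7] F [ 0.7 -1.2 -0.5] w 0.017605546800968725 Fown [ 0.8 -1.1 -0.5]
ydir-angle 0.0038605436550930017 tilt [-0. -0. -1.]
tool shift mm [45.9 16.2 92.7]
```

>>> servo_tool:
  moves: [0, 0, 0.002, 23, 8, 0, 0, 0, 0, 0.004, 46, 16, 0, 0, 0, 0, 0.004, 46, 16, 30, 0, 0, 0, 0.004, 46, 16, 60, 0, 0, 0, 0.004, 46, 16, 85, 0, 0, 0, 0.004, 46, 16, 105, 0, 0, 0, 0.004, 46, 16, 125, 0, 0, 0, 0.004, 46, 16, 140, 0, 0, 0, 0.004, 46, 16, 154, 0, 0, 0, 0.004, 46, 16, 154, 0]

```text
time: 2.1
tcp_pos: [0.5465, -0.1718, 0.027]
orientation: [-0.001, 0.754, 0.657, -0.001]
force: [0.2, 0.7, 0.2]
gripper_width: 0.0002
finger_force: 0.0
```

```bash
python3 go.py 0 -90 28; python3 - <<'E'
from h import *
a=shot('top','top1')['color'][120:240,200:400]; b=shot('side','side1')['color'][95:240,170:350]
f=lambda c:cv2.resize(c,(400,int(c.shape[0]*400/c.shape[1])),interpolation=cv2.INTER_CUBIC)
a,b=f(a),f(b); h=max(len(a),len(b)); p=lambda c:cv2.copyMakeBorder(c,0,h-len(c),0,0,cv2.BORDER_CONSTANT)
cv2.imwrite('pics/m1.png',np.hstack([p(a),p(b)]))
E
```

```text
t 2.1 tcp [ 0.5465 -0.1718  0.027 ] own [  -1.4 -121.7   27. ] F [0.2 0.7 0.2] w 0.0001542133244996942 Fown [0.1 0.7 0.2]
ydir-angle -0.003925952565088764 tilt [-0.003  0.001 -1.   ]
tool shift mm [31.7  1.2 -1. ]
```

View pics/m1.png

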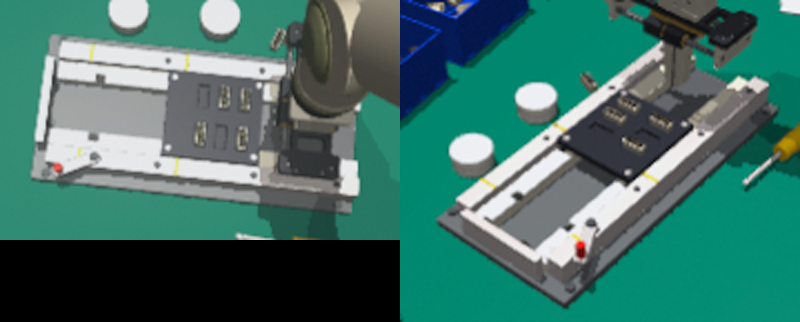

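The fingertip is at own y -122 in the trough, behind the carrier's rear edge; side crop finger at (675,75), carrier edge at (690,125). Pushing now.

>>> servo_tool:
  moves: [0, 0, -0.004, 8, 1, 0, 0, 0, 0, -0.004, 16, 1, 0, 0, 0, 0, -0.004, 22, 1, 0, 0, 0, 0, -0.004, 26, 1, 0, 0, 0, 0, -0.004, 30, 1, 0, 0, 0, 0, -0.004, 34, 1, 0, 0, 0, 0, -0.004, 38, 1, 0, 0, 0, 0, -0.004, 43, 1, 0, 0, 0, 0, -0.004, 48, 1, 0, 0, 0, 0, -0.004, 53, 1, 0, 0]

```text
time: 3.2
tcp_pos: [0.5558, -0.1193, 0.0287]
orientation: [-0.0, 0.753, 0.658, -0.0]
force: [-0.1, -0.2, -0.1]
gripper_width: 0.0004
finger_force: 0.0
```

```bash
python3 go.py 0 17.5 28
```

```text
t 3.2 tcp [ 0.5558 -0.1193  0.0287] own [  0.9 -68.5  28.7] F [-0.1 -0.2 -0.1] w 0.00043007899149063983 Fown [-0.1 -0.2 -0.1]
ydir-angle -0.00021050805370653736 tilt [-0.  0. -1.]
tool shift mm [86.  -0.9  0.7]
```

```bash
python3 - <<'E'
from h import *
b=shot('side','side2')['color'][85:215,220:350]
cv2.imwrite('pics/m2.png',cv2.resize(b,(598,598),interpolation=cv2.INTER_CUBIC))
q=np.load('q.npy');from fit import W
o=b.copy()
for y in(-17.7,0,10): print(y,((proj('side2',W(q,[(60,y+65,48),(-60,y+65,48),(-60,y-65,48)]))-[220,85])*4.6).round().tolist())
E
```

```text
-17.7 [[93.0, 332.0], [246.0, 418.0], [378.0, 304.0]]
0 [[73.0, 347.0], [227.0, 435.0], [361.0, 319.0]]
10 [[62.0, 356.0], [216.0, 444.0], [351.0, 327.0]]
```

View pics/m2.png

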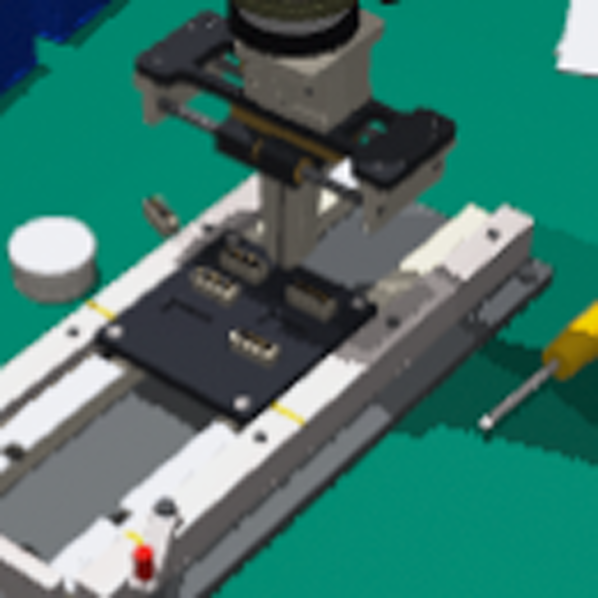

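```bash
python3 - <<'E'
from h import *
from fit import W
q=np.load('q.npy')
for P in [(1,-68.5,28.7),(1,-68.5,60),(18,-76,60),(-17,-76,60),(18,-61,60),(-17,-61,60),(18,-61,48),(-17,-61,48),(0,-82.7,48)]: print(P,((proj('side2',W(q,[P]))-[220,85])*4.6).round().tolist())
print(env.observe()['force'])
E
```

```text
(1, -68.5, 28.7) [[286.0, 299.0]]
(1, -68.5, 60) [[287.0, 261.0]]
(18, -76, 60) [[273.0, 244.0]]
(-17, -76, 60) [[317.0, 266.0]]
(18, -61, 60) [[258.0, 256.0]]
(-17, -61, 60) [[302.0, 279.0]]
(18, -61, 48) [[258.0, 270.0]]
(-17, -61, 48) [[302.0, 293.0]]
(0, -82.7, 48) [[301.0, 265.0]]
[-0.46630644  1.04931044 -0.39077226]
```

```bash
python3 - <<'E'
from h import *
g=lambda n:cv2.imread(f'pics/{n}.png').astype(int)
a,b=g('side0'),g('side2') if __import__('os').path.exists('pics/side2.png') else None
r=(slice(150,180),slice(235,300)); d=abs(a-b)[r].max(2); print('front region diff',d.max(),(d>30).sum())
env_s=env.observe(); print(env_s['tcp_pos'],env_s['force'])
t=shot('top','top2')['color']; d=abs(g('top0')-t).max(2)[150:210,270:300]; print('top front diff',d.max(),(d>30).sum())
s=shot('side','side3')['color']; d=abs(a-s)[r].max(2); print((d>30).sum())
x=t[135:225,265:355]; y=s[125:185,250:310]
cv2.imwrite('pics/m3.png',np.hstack([cv2.resize(x,(400,400),interpolation=2),cv2.resize(y,(400,400),interpolation=2)]))
E
```

```text
front region diff 126 85
[ 0.55609094 -0.11826048  0.0287119 ] [-0.46630644  1.04931044 -0.39077226]
top front diff 3 0
88
```

View pics/m3.png

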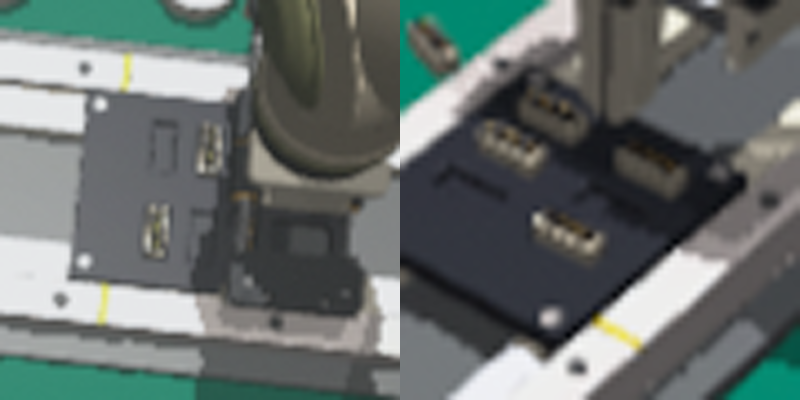

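```bash
python3 - <<'E'
from h import *
from fit import W
q=np.load('q.npy')
def crop(f,x,y,w,pts):
    c=cv2.resize(cv2.imread(f'pics/{f}.png')[y:y+w,x:x+w],(400,400),interpolation=2)
    for P in proj(f,np.array(pts)): 
        u=((P-[x,y]+.5)*400/w).astype(int); cv2.circle(c,tuple(map(int,u)),3,(0,255,255),1)
    return c
t0=np.array([.2986,-.6601,.182]); ty=np.array([.412,-.911,0])
a=crop('side0',420,0,70,[t0,t0+ty*.0465,t0-ty*.0465])
b=crop('side1',260,95,60,list(W(q,[(-1.4,-121.7,27),(-1.4,-121.7,60),(16,-114,27),(-19,-114,27)])))
cv2.imwrite('pics/m4.png',np.hstack([a,b]))
E
```

```text
(no output)
```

View pics/m4.png

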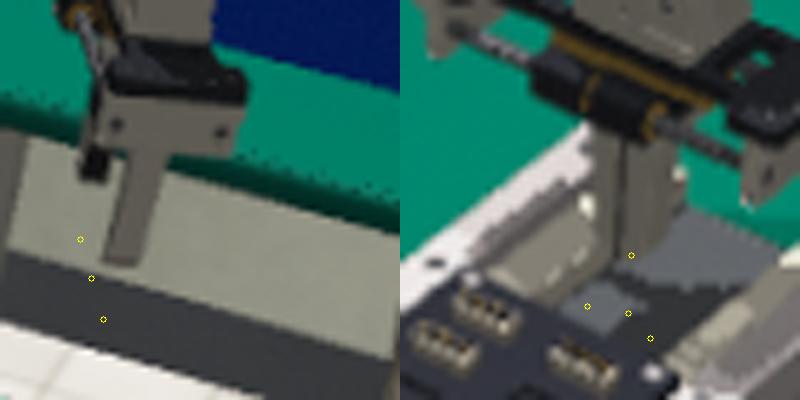

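The check was worth it. In the side views the real fingertip at (635,255) sits well above the reported TCP at (628,313), about 30 mm, so the finger passed over the board and the carrier hasn't moved. I'll lift straight up and back off behind the carrier, then work out the real tip offset.

>>> servo_tool:
  moves: [0, 0, 0, 0, 0, -15, 0, 0, 0, 0, 0, 0, -30, 0, 0, 0, 0, 0, 0, -30, 0, 0, 0, 0, -15, 0, -30, 0, 0, 0, 0, -30, 0, -30, 0, 0, 0, 0, -45, 0, -30, 0, 0, 0, 0, -60, 0, -30, 0, 0, 0, 0, -70, 0, -30, 0, 0, 0, 0, -70, 0, -30, 0, 0, 0, 0, -70, 0, -30, 0]

```text
time: 4.35
tcp_pos: [0.5464, -0.1891, 0.0586]
orientation: [-0.0, 0.753, 0.658, 0.0]
force: [0.1, 0.6, -0.9]
gripper_width: 0.0004
finger_force: 0.0
```

```bash
python3 go.py; python3 - <<'E'
from h import *
from fit import W
q=np.load('q.npy')
t0=np.array([.2986,-.6601,.182]); ty=np.array([.412,-.911,0]);tx=np.array([.911,.412,0])
px=lambda u,v,x,y,w:np.array([u*w/400+x-.5,v*w/400+y-.5])
for nm,f,o,P in [('near','side0',px(119,264,420,0,70),t0+ty*.055),('far','side0',px(95,180,420,0,70),t0-ty*.055),('seam','side1',px(215,262,260,95,60),W(q,[(-1.4,-114.2,27)])[0])]:
    J=[(proj(f,P+d*.01)-proj(f,P))[0]/10 for d in np.eye(3)]
    dz=(o-proj(f,P)[0]); print(nm,'dpx',dz.round(1),'z-only',(dz@J[2]/(J[2]@J[2])).round(1),'px/mm',np.round(J,2).tolist())
shot('side','side4');shot('top','top4')
E
```

```text
t 4.35 tcp [ 0.5464 -0.1891  0.0586] own [   0.9 -138.9   58.6] F [ 0.1  0.6 -0.9] w 0.00038198642041729143 Fown [ 0.1  0.7 -0.9]
ydir-angle -0.0006752430230698991 tilt [-0.  0. -1.]
near dpx [7.1 5.5] z-only -13.5 px/mm [[-0.29, -0.08], [-0.09, 0.12], [0.06, -0.27]]
far dpx [ -1.8 -25.8] z-only 85.6 px/mm [[-0.31, -0.09], [-0.09, 0.13], [0.07, -0.28]]
seam dpx [-0.5 -9. ] z-only 34.6 px/mm [[-0.29, -0.11], [-0.17, 0.19], [0.01, -0.26]]
```

>>> servo_tool:
  moves: [0, 0, 0, 3, 0, 20, 0, 0, 0, 0, 6, 0, 40, 0, 0, 0, 0, 8, 0, 50, 0, 0, 0, 0, 8, 0, 54, 0, 0, 0, 0, 8, 0, 57, 0, 0, 0, 0, 8, 0, 59, 0, 0, 0, 0, 8, 0, 61, 0, 0, 0, 0, 8, 0, 62, 0, 0, 0, 0, 8, 0, 62, 0, 0, 0, 0, 8, 0, 62, 0]

```text
time: 5.45
tcp_pos: [0.5476, -0.1813, -0.0031]
orientation: [0.0, 0.753, 0.658, 0.0]
force: [0.0, 0.0, -0.3]
gripper_width: 0.0008
finger_force: 0.0
```

```bash
python3 go.py; python3 - <<'E'
from h import *
from fit import W
q=np.load('q.npy'); shot('side','side5')
f='side5'; x,y,w=260,95,60
c=cv2.resize(cv2.imread(f'pics/{f}.png')[y:y+w,x:x+w],(600,600),interpolation=2)
for z in (15,25,35,45):
  for X,Y in((18,-123),(0.9,-123),(-17,-123)):
    P=proj(f,W(q,[(X,Y,z)]))[0]; u=((P-[x,y]+.5)*10).astype(int); cv2.circle(c,tuple(map(int,u)),2,(0,255,255) if z!=25 else (0,0,255),-1)
cv2.imwrite('pics/m5.png',c)
E
```

```text
t 5.45 tcp [ 0.5476 -0.1813 -0.0031] own [   1.1 -131.    -3.1] F [ 0.   0.  -0.3] w 0.0008197603075007795 Fown [-0.   0.  -0.3]
ydir-angle -0.0003307127980690383 tilt [ 0. -0. -1.]
```

View pics/m5.png

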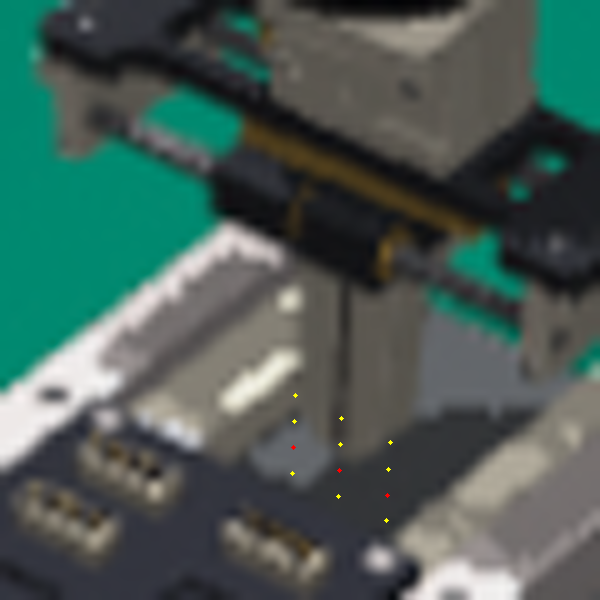

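The seam's bottom is at about (343,450), which puts the real tip near z = 34 mm when the TCP reads -3, an offset of about +36 mm. I'll drop 10 mm more and go forward to contact.

>>> servo_tool:
  moves: [0, 0, 0, 0, 0, 5, 0, 0, 0, 0, 0, 0, 10, 0, 0, 0, 0, 8, 0, 10, 0, 0, 0, 0, 16, 0, 10, 0, 0, 0, 0, 24, 0, 10, 0, 0, 0, 0, 32, 0, 10, 0, 0, 0, 0, 38, -1, 10, 0, 0, 0, 0, 44, -1, 10, 0, 0, 0, 0, 50, -1, 10, 0, 0, 0, 0, 56, -1, 10, 0]

```text
time: 6.5
tcp_pos: [0.554, -0.1259, -0.0132]
orientation: [0.0, 0.753, 0.658, -0.0]
force: [-0.3, -3.7, 2.6]
gripper_width: 0.0005
finger_force: 2.1
```

```bash
cat > car.py <<'E'
# carrier position along track: match projected front edge / corner hole via model fit on side image intensity along near-left line
from h import *
from fit import W
import sys
q=np.load('q.npy'); f=sys.argv[1]; shot('side',f)
g=cv2.imread(f'pics/{f}.png').max(2).astype(np.float32)
def prof(x,z,ys):
    P=proj(f,W(q,[(x,y,z) for y in ys])).astype(np.float32)
    return cv2.remap(g,P[None,:,0],P[None,:,1],cv2.INTER_LINEAR)[0]
# dark board over white strip: along x=+-50, find the front edge
ys=np.arange(20,175,1.)
for x in(50,45,-45,-50):
    p=prof(x,45,ys); d=p[4:]-p[:-4]; i=int(d.argmax()); print(x,'front y',ys[i+2],'step',d[i])
E
python3 go.py; python3 car.py s6; sed -i "s/shot('side',f)/f in('side0',) or shot('side',f)/" car.py; python3 car.py side0
```

```text
t 6.5 tcp [ 0.554  -0.1259 -0.0132] own [ -0.1 -75.2 -13.2] F [-0.3 -3.7  2.6] w 0.00046076421647520393 Fown [ 0.2 -3.7  2.6]
ydir-angle -0.000980467422195902 tilt [-0.    -0.001 -1.   ]
50 front y 69.0 step 116.788086
45 front y 70.0 step 77.49609
-45 front y 49.0 step 89.015625
-50 front y 157.0 step 121.49512
50 front y 58.0 step 92.74121
45 front y 59.0 step 134.97852
-45 front y 58.0 step 74.69141
-50 front y 157.0 step 121.393555
```

Contact: 3.7 N, and the carrier's front has moved about 11 mm. I'll continue at a moderate pace.

>>> servo_tool:
  moves: [0, 0, 0, 6, 0, -2, 0, 0, 0, 0, 13, 0, -2, 0, 0, 0, 0, 20, 0, -2, 0, 0, 0, 0, 27, 0, -2, 0, 0, 0, 0, 34, 0, -2, 0, 0, 0, 0, 41, 0, -2, 0, 0, 0, 0, 48, 0, -2, 0, 0, 0, 0, 55, 0, -2, 0, 0, 0, 0, 61, 0, -2, 0, 0, 0, 0, 66, 0, -2, 0]

```text
time: 7.55
tcp_pos: [0.5629, -0.0597, -0.0112]
orientation: [0.0, 0.753, 0.658, -0.0]
force: [-1.1, -5.5, 4.7]
gripper_width: 0.0001
finger_force: 2.8
```

```bash
python3 go.py; python3 car.py s7
```

```text
t 7.55 tcp [ 0.5629 -0.0597 -0.0112] own [ -0.   -8.5 -11.2] F [-1.1 -5.5  4.7] w 0.00014842604094841356 Fown [-0.4 -5.6  4.7]
ydir-angle -8.664305695146868e-05 tilt [-0. -0. -1.]
50 front y 140.0 step 73.80664
45 front y 138.0 step 104.87793
-45 front y 117.0 step 100.23047
-50 front y 157.0 step 123.393555
```

>>> servo_tool:
  moves: [0, 0, 0, 3, 0, 0, 0, 0, 0, 0, 6, 0, 0, 0, 0, 0, 0, 9, 0, 0, 0, 0, 0, 0, 12, 0, 0, 0, 0, 0, 0, 14, 0, 0, 0, 0, 0, 0, 16, 0, 0, 0, 0, 0, 0, 18, 0, 0, 0, 0, 0, 0, 20, 0, 0, 0, 0, 0, 0, 22, 0, 0, 0, 0, 0, 0, 23, 0, 0, 0]

```text
time: 8.6
tcp_pos: [0.5658, -0.0367, -0.0114]
orientation: [-0.0, 0.753, 0.658, 0.0]
force: [-0.4, -3.7, 2.6]
gripper_width: 0.0001
finger_force: 2.2
```

```bash
python3 go.py; python3 car.py s8
```

```text
t 8.6 tcp [ 0.5658 -0.0367 -0.0114] own [ -0.2  14.8 -11.4] F [-0.4 -3.7  2.6] w 0.00010387697984904926 Fown [ 0.1 -3.7  2.6]
ydir-angle 0.000204053265372095 tilt [-0.     0.001 -1.   ]
50 front y 163.0 step 91.48242
45 front y 162.0 step 143.33398
-45 front y 163.0 step 131.89648
-50 front y 163.0 step 143.6914
```

>>> servo_tool:
  moves: [0, 0, 0, 0.5, 0, 0, 0, 0, 0, 0, 1, 0, 0, 0, 0, 0, 0, 1.5, 0, 0, 0, 0, 0, 0, 2, 0, 0, 0, 0, 0, 0, 2.5, 0, 0, 0, 0, 0, 0, 2.8, 0, 0, 0, 0, 0, 0, 3.1, 0, 0, 0, 0, 0, 0, 3.4, 0, 0, 0, 0, 0, 0, 3.7, 0, 0, 0, 0, 0, 0, 4, 0, 0, 0]

```text
time: 9.65
tcp_pos: [0.5664, -0.0336, -0.0113]
orientation: [0.0, 0.753, 0.658, -0.0]
force: [-1.0, -4.3, -2.1]
gripper_width: 0.0005
finger_force: 1.8
```

```bash
python3 go.py; python3 car.py s9
```

```text
t 9.65 tcp [ 0.5664 -0.0336 -0.0113] own [ -0.1  17.9 -11.3] F [-1.  -4.3 -2.1] w 0.0005313332549684843 Fown [-0.4 -4.4 -2.1]
ydir-angle -0.0002567522045015258 tilt [-0. -0. -1.]
50 front y 165.0 step 132.0586
45 front y 166.0 step 150.41406
-45 front y 167.0 step 108.65625
-50 front y 166.0 step 128.77734
```

>>> servo_tool:
  moves: [0, 0, 0, 0.4, 0, 0, 0, 0, 0, 0, 0.8, 0, 0, 0, 0, 0, 0, 1.2, 0, 0, 0, 0, 0, 0, 1.5, 0, 0, 0, 0, 0, 0, 1.8, 0, 0, 0, 0, 0, 0, 2, 0, 0, 0, 0, 0, 0, 2, 0, 0, 0, 0, 0, 0, 2, 0, 0, 0, 0, 0, 0, 2, 0, 0, 0, 0, 0, 0, 2, 0, 0, 0]

```text
time: 10.7
tcp_pos: [0.5663, -0.0336, -0.0113]
orientation: [0.0, 0.753, 0.658, -0.001]
force: [-0.4, -8.4, -2.0]
gripper_width: 0.0006
finger_force: 4.5
```

```bash
python3 go.py; python3 car.py s10
```

```text
t 10.7 tcp [ 0.5663 -0.0336 -0.0113] own [ -0.2  17.9 -11.3] F [-0.4 -8.4 -2. ] w 0.0006205946642020971 Fown [ 0.7 -8.4 -2. ]
ydir-angle -0.0019739924719996416 tilt [-0.001 -0.002 -1.   ]
50 front y 165.0 step 130.83105
45 front y 166.0 step 151.06445
-45 front y 167.0 step 109.00098
-50 front y 166.0 step 129.52051
```

Home: the finger hit a hard stop at TCP y 17.9 and the force rose from 4.3 to 8.4 N. I'll back off and lift, then go over to the near side of the latch post.

>>> servo_tool:
  moves: [0, 0, 0, -5, 0, 0, 0, 0, 0, 0, -12, 0, 0, 0, 0, 0, 0, -20, 0, 0, 0, 0, 0, 0, -20, 0, -30, 0, 0, 0, 0, -20, 0, -75, 0, 0, 0, 0, -20, 0, -115, 0, 0, 0, 0, -5, -15, -130, 0, 0, 0, 0, 20, -40, -130, 0, 0, 0, 0, 55, -65, -130, 0, 0, 0, 0, 90, -85, -130, 0]

```text
time: 11.75
tcp_pos: [0.4934, 0.0696, 0.1191]
orientation: [0.0, 0.753, 0.658, 0.0]
force: [0.6, -0.0, -0.1]
gripper_width: 0.0003
finger_force: 0.0
```

```bash
python3 go.py -128 180 70; python3 car.py s11
```

```text
t 11.75 tcp [0.4934 0.0696 0.1191] own [-86.2 110.4 119.1] F [ 0.6 -0.  -0.1] w 0.00029419831205916103 Fown [ 0.6  0.1 -0.1]
ydir-angle -0.0015009120119327812 tilt [ 0.001  0.    -1.   ]
tool shift mm [ 69.5 -41.9  49.1]
50 front y 165.0 step 132.42188
45 front y 166.0 step 150.7832
-45 front y 167.0 step 108.94824
-50 front y 166.0 step 129.13965
```

>>> servo_tool:
  moves: [0, 0, 0, 25, -18, 0, 0, 0, 0, 0, 50, -34, 0, 0, 0, 0, 0, 70, -44, 0, 0, 0, 0, 0, 70, -44, 20, 0, 0, 0, 0, 70, -44, 50, 0, 0, 0, 0, 70, -44, 75, 0, 0, 0, 0, 70, -44, 88, 0, 0, 0, 0, 70, -44, 94, 0, 0, 0, 0, 70, -44, 94, 0, 0, 0, 0, 70, -44, 94, 0]

```text
time: 12.8
tcp_pos: [0.4606, 0.1444, 0.0252]
orientation: [0.0, 0.753, 0.658, 0.0]
force: [-1.2, 0.1, -0.7]
gripper_width: 0.0006
finger_force: 0.0
```

```bash
cat > post.py <<'E'
from h import *
from fit import W
import sys
q=np.load('q.npy')
for n in('side','top'):
    r=shot(n,sys.argv[1]+n)['color'].astype(int); m=((r[...,2]>130)&(r[...,1]<80)&(r[...,0]<80)).astype(np.uint8)
    k,l,st,c=cv2.connectedComponentsWithStats(m)
    for i in range(1,k):
        if st[i,4]<3: continue
        P=atz(sys.argv[1]+n,*c[i],.062); o=W([0,0,-q[2]],(P-[q[0],q[1],0])*1000)[0]*1000
        if abs(o[0])<130 and 100<o[1]<230: print(n,'post own',o.round(1),'n',st[i,4],'angle',np.arctan2(o[0]+73.5,o[1]-135).round(2),'r',np.hypot(o[0]+73.5,o[1]-135).round(1))
E
python3 go.py -69 180 25; python3 post.py p1
```

```text
t 12.8 tcp [0.4606 0.1444 0.0252] own [-128.7  180.2   25.2] F [-1.2  0.1 -0.7] w 0.0005994295025658837 Fown [-1.2 -0.1 -0.7]
ydir-angle -0.00022461180473196118 tilt [ 0.001  0.    -1.   ]
tool shift mm [-0.2 59.7  0.2]
side post own [-89.2 174.6  62. ] n 15 angle -0.38 r 42.6
```

>>> servo_tool:
  moves: [0, 0, 0, 0, 6, 0, 0, 0, 0, 0, 0, 12, 0, 0, 0, 0, 0, 0, 19, 0, 0, 0, 0, 0, 0, 26, 0, 0, 0, 0, 0, 0, 33, 0, 0, 0, 0, 0, 0, 40, 0, 0, 0, 0, 0, 0, 47, 0, 0, 0, 0, 0, 0, 54, 0, 0, 0, 0, 0, 0, 60, 0, 0, 0, 0, 0, 0, 60, 0, 0]

```text
time: 13.9
tcp_pos: [0.5206, 0.1359, 0.0246]
orientation: [0.0, 0.753, 0.658, 0.0]
force: [-0.2, 0.3, 0.0]
gripper_width: 0.0005
finger_force: 0.0
```

```bash
python3 go.py ; python3 post.py p2
```

```text
t 13.9 tcp [0.5206 0.1359 0.0246] own [-68.  179.8  24.6] F [-0.2  0.3  0. ] w 0.0004995952232379924 Fown [-0.2  0.3  0. ]
ydir-angle -0.0012426275500658501 tilt [ 0. -0. -1.]
side post own [-39.7 176.9  62. ] n 4 angle 0.68 r 53.8
```

>>> servo_tool:
  moves: [0, 0, 0, 0, -8, 0, 0, 0, 0, 0, 12, -10, 0, 0, 0, 0, 0, 22, -10, 0, 0, 0, 0, 0, 22, 5, 0, 0, 0, 0, 0, 22, 20, 0, 0, 0, 0, 0, 22, 33, 0, 0, 0, 0, 0, 16, 34, 0, 0, 0, 0, 0, 10, 34, 0, 0, 0, 0, 0, 4, 34, 0, 0, 0, 0, 0, -2, 34, 0, 0]

```text
time: 15.0
tcp_pos: [0.5616, 0.1398, 0.0263]
orientation: [0.0, 0.751, 0.66, 0.011]
force: [24.5, 29.7, -20.4]
gripper_width: 0.0005
finger_force: 15.5
```

>>> servo_tool:
  moves: [0, 0, 0, -5, 0, 0, 0, 0, 0, 0, -10, 1, 0, 0, 0, 0, 0, -14, 2, 0, 0, 0, 0, 0, -18, 3, 0, 0, 0, 0, 0, -21, 4, 0, 0, 0, 0, 0, -24, 4, 0, 0, 0, 0, 0, -26, 4, 0, 0, 0, 0, 0, -27, 4, 0, 0, 0, 0, 0, -27, 4, 0, 0, 0, 0, 0, -27, 4, 0, 0]

```text
time: 16.0
tcp_pos: [0.5528, 0.1022, 0.0245]
orientation: [-0.0, 0.753, 0.658, -0.001]
force: [-0.3, -0.6, -0.5]
gripper_width: 0.0004
finger_force: 0.0
```

```bash
python3 go.py ; python3 post.py p3
```

```text
t 16.0 tcp [0.5528 0.1022 0.0245] own [-31.7 150.7  24.5] F [-0.3 -0.6 -0.5] w 0.0003948550739903694 Fown [-0.2 -0.7 -0.5]
ydir-angle -0.00028251817984778493 tilt [-0.001 -0.001 -1.   ]
```

Force spiked to about 40 N midway and then vanished, so I need to see what happened. I'll lift straight up, clear the view and look.

>>> servo_tool:
  moves: [0, 0, 0, 0, 0, -10, 0, 0, 0, 0, 0, 0, -35, 0, 0, 0, 0, 0, 0, -75, 0, 0, 0, 0, 0, 0, -115, 0, 0, 0, 0, 0, -40, -125, 0, 0, 0, 0, 0, -75, -125, 0, 0, 0, 0, -30, -100, -125, 0, 0, 0, 0, -70, -110, -125, 0, 0, 0, 0, -110, -110, -125, 0, 0, 0, 0, -150, -110, -125, 0]

```text
time: 17.1
tcp_pos: [0.4238, -0.0325, 0.1506]
orientation: [0.0, 0.752, 0.659, 0.0]
force: [1.1, -0.6, 0.3]
gripper_width: 0.0002
finger_force: 0.0
```

```bash
python3 go.py ; python3 post.py p4; python3 car.py s12
```

```text
t 17.1 tcp [ 0.4238 -0.0325  0.1506] own [-141.5   -0.   150.6] F [ 1.1 -0.6  0.3] w 0.00024472510123479203 Fown [ 1.1 -0.5  0.3]
ydir-angle 0.0011719054712787114 tilt [ 0.001 -0.    -1.   ]
side post own [-15.8 129.9  62. ] n 14 angle 1.66 r 58.0
50 front y 165.0 step 131.66309
45 front y 166.0 step 150.16797
-45 front y 167.0 step 108.418945
-50 front y 166.0 step 129.63379
```

```bash
python3 - <<'E'
from h import *
a=cv2.imread('pics/p4side.png')[130:220,190:280]; b=cv2.imread('pics/p4top.png')[130:220,205:295]
cv2.imwrite('pics/m6.png',np.hstack([cv2.resize(a,(400,400),interpolation=2),cv2.resize(b,(400,400),interpolation=2)]))
E
```

```text
(no output)
```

View pics/m6.png

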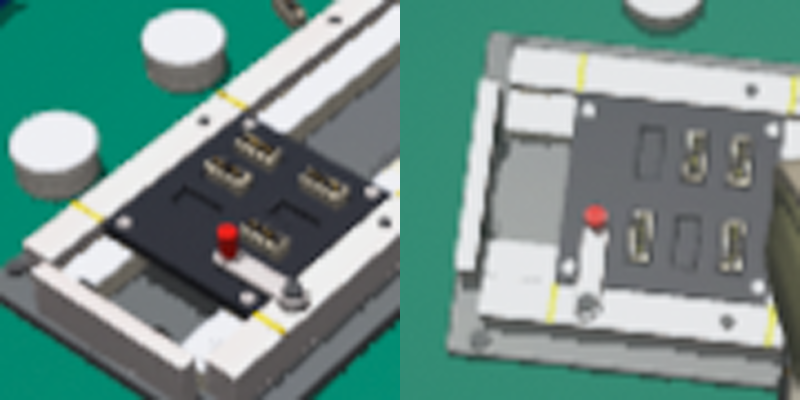

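The picture shows the latch bar square across the carrier: pivot at (588,308), post at (596,215). The carrier sits between the yellow lines with its four shells in place. I'll check the angle in numbers and compare the bystanders with the start.

```bash
python3 - <<'E'
from h import *
from fit import W
q=np.load('q.npy')
off=lambda f,x,y:(lambda p:((p-[x,y]+.5)*400/90).round(0).tolist())
for a in(1.3,1.45,1.571):
    P=W(q,[(-73.5,135,56),(-73.5+50*np.sin(a),135+50*np.cos(a),71)])
    print(a,'side',off('',190,130)(proj('p4side',P)),'top',off('',205,130)(proj('p4top',P)))
d=np.abs(cv2.imread('pics/p4side.png').astype(int)-cv2.imread('pics/side0.png')).max(2)
for n,(x,y) in dict(potA=(231,141),potB=(202,165),spare=(254,131),tub=(152,235),cal=(215,290),driver=(345,160),purp1=(310,270),purp2=(400,167)).items(): print(n,(d[y-12:y+12,x-12:x+12]>40).sum(),end=' ')
E
python3 go.py
```

```text
1.3 side [[296.0, 289.0], [217.0, 246.0]] top [[186.0, 304.0], [173.0, 217.0]]
1.45 side [[296.0, 289.0], [224.0, 238.0]] top [[186.0, 304.0], [185.0, 216.0]]
1.571 side [[296.0, 289.0], [230.0, 232.0]] top [[186.0, 304.0], [195.0, 217.0]]
potA 0 potB 0 spare 19 tub 0 cal 0 driver 0 purp1 0 purp2 0 t 17.25 tcp [ 0.4239 -0.0337  0.1503] own [-141.3   -1.2  150.3] F [-0.1  0.3  0.2] w 0.0007581111307686946 Fown [-0.2  0.3  0.2]
ydir-angle -0.005137188110308694 tilt [ 0.    -0.001 -1.   ]
```

The top view agrees with 1.571 to within about 0.05 rad. I'll give the post one light extra push to be sure it's at its stop.

>>> servo_tool:
  moves: [0, 0, 0, 40, 10, 0, 0, 0, 0, 0, 80, 35, 0, 0, 0, 0, 0, 120, 65, 0, 0, 0, 0, 0, 155, 95, 0, 0, 0, 0, 0, 170, 115, 0, 0, 0, 0, 0, 170, 117, 30, 0, 0, 0, 0, 170, 117, 70, 0, 0, 0, 0, 170, 117, 105, 0, 0, 0, 0, 170, 117, 120, 0, 0, 0, 0, 170, 117, 125, 0]

```text
time: 18.25
tcp_pos: [0.5618, 0.1231, 0.0231]
orientation: [-0.001, 0.752, 0.659, -0.001]
force: [-0.2, 0.3, 0.5]
gripper_width: 0.0005
finger_force: 0.0
```

>>> servo_tool:
  moves: [0, 0, 0, -4, 0, 0, 0, 0, 0, 0, -8, 0, 0, 0, 0, 0, 0, -11, 0, 0, 0, 0, 0, 0, -14, 0, 0, 0, 0, 0, 0, -16, 0, 0, 0, 0, 0, 0, -18, 0, 0, 0, 0, 0, 0, -20, 0, 0, 0, 0, 0, 0, -21, 0, 0, 0, 0, 0, 0, -21, 0, 0, 0, 0, 0, 0, -21, 0, 0, 0]

```text
time: 19.25
tcp_pos: [0.5603, 0.1008, 0.0247]
orientation: [-0.0, 0.753, 0.658, 0.0]
force: [1.2, 0.8, 0.0]
gripper_width: 0.0006
finger_force: 0.2
```

```bash
python3 go.py
```

```text
t 19.25 tcp [0.5603 0.1008 0.0247] own [-24.  150.3  24.7] F [1.2 0.8 0. ] w 0.0005846259529447612 Fown [1. 1. 0.]
ydir-angle 1.815663403315071e-05 tilt [ 0.  0. -1.]
```

>>> servo_tool:
  moves: [0, 0, 0, -1, 0, 0, 0, 0, 0, 0, -2, 0, 0, 0, 0, 0, 0, -2.5, 0, 0, 0, 0, 0, 0, -3, 0, 0, 0, 0, 0, 0, -3, 0, 0, 0, 0, 0, 0, -3, 0, 0, 0, 0, 0, 0, -3, 0, 0, 0, 0, 0, 0, -3, 0, 0, 0, 0, 0, 0, -3, 0, 0, 0, 0, 0, 0, -3, 0, 0, 0]

```text
time: 20.25
tcp_pos: [0.5604, 0.1004, 0.0248]
orientation: [-0.001, 0.752, 0.659, 0.002]
force: [-0.1, 8.0, -1.5]
gripper_width: 0.0006
finger_force: 4.0
```

```bash
python3 go.py
```

```text
t 20.25 tcp [0.5604 0.1004 0.0248] own [-23.8 149.9  24.8] F [-0.1  8.  -1.5] w 0.0005851382528219331 Fown [-1.2  7.9 -1.5]
ydir-angle 0.0018845954601165171 tilt [ 0.001  0.003 -1.   ]
```

The post doesn't move under 8 N, so the latch is at its stop. I'll back off and lift clear.

>>> servo_tool:
  moves: [0, 0, 0, 5, 0, 0, 0, 0, 0, 0, 12, 0, 0, 0, 0, 0, 0, 20, 0, 0, 0, 0, 0, 0, 20, 0, -30, 0, 0, 0, 0, 20, 0, -70, 0, 0, 0, 0, 20, 0, -110, 0, 0, 0, 0, 10, -40, -125, 0, 0, 0, 0, -20, -80, -125, 0, 0, 0, 0, -60, -110, -125, 0, 0, 0, 0, -100, -115, -125, 0]

```text
time: 21.25
tcp_pos: [0.4286, 0.0136, 0.15]
orientation: [-0.0, 0.752, 0.659, -0.001]
force: [1.2, -0.8, -0.1]
gripper_width: 0.0004
finger_force: 0.0
```

>>> servo_tool:
  moves: [0, 0, 0, -40, 0, 0, 0, 0, 0, 0, -70, 0, 0, 0, 0, 0, 0, -70, 0, 0, 0, 0, 0, 0, -70, 0, 0, 0, 0, 0, 0, -70, 0, 0, 0, 0, 0, 0, -70, 0, 0, 0, 0, 0, 0, -70, 0, 0, 0, 0, 0, 0, -70, 0, 0, 0, 0, 0, 0, -70, 0, 0, 0, 0, 0, 0, -70, 0, 0, 0]

```text
time: 22.25
tcp_pos: [0.4232, -0.0553, 0.1497]
orientation: [-0.0, 0.753, 0.658, -0.0]
force: [-0.0, 1.0, 0.4]
gripper_width: 0.0005
finger_force: 0.0
```

```bash
python3 go.py; python3 post.py p5; python3 car.py s13; python3 -c "
from h import env
print(env.finish_job())"
```

```text
t 22.25 tcp [ 0.4232 -0.0553  0.1497] own [-139.1  -22.7  149.7] F [-0.   1.   0.4] w 0.0004755254746785047 Fown [-0.1  1.   0.4]
ydir-angle 9.638047662743898e-05 tilt [-0. -0. -1.]
side post own [-15.8 129.9  62. ] n 14 angle 1.66 r 58.0
50 front y 165.0 step 131.64551
45 front y 166.0 step 150.29883
-45 front y 167.0 step 109.2207
-50 front y 166.0 step 130.12695
the job is handed in; nothing more can be done
None
```

I handed the job in at about 22 s: the carrier hit a hard stop at its station (I didn't measure flushness directly), then the latch swung fully across to its stop (post held at 8 N), though one latch push briefly read about 43 N at the wrist, probably the fingertip jamming on the post.

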